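# Lay out the espresso tray for double shots

## Task

Lay out the espresso tray for double shots: hang the wide-floored double filter basket in the four-post cradle, set the dosing funnel into its mouth, stand the tamper in its round well and stand the steel cocoa shaker in the middle of the slotted plate, all sitting fully down and upright. Leave the small stepped single basket, the pepper mill and the salt shaker standing where they are, and do not tip the tamper or the cocoa shaker over.

Things in the scene. Friction and masses are not known exactly. Their poses are not given: they have to be found in the camera images.
- double_basket: The filter basket to use: open steel cup, 26 mm high, with a wide flat perforated floor (49 mm across outside at the bottom, 59 mm under the rim) and a flat rim 70 mm across and 2.5 mm thick at the top; the mouth is 55 mm across. About 80 g. Grip it by the rim from outside. Origin: centre of its underside.
- single_basket: Look-alike, not wanted today: single-shot filter basket with the same 70 mm rim, 24 mm high, but stepped inward to a small bowl only 27 mm across at the bottom. Origin: centre of its underside.
- dosing_funnel: Dosing funnel: dark metal ring, open through, 36 mm high. Its lowest 7 mm are a spigot, tapering from 50 to 46 mm across at the foot, that goes into the mouth of the double basket; above it a ledge 66 mm across rests on the basket's rim, and the wall above the ledge is 65 to 68 mm across outside. About 60 g. Round. Origin: centre of its underside; z up.
- tamper: Coffee tamper, 87 mm high: round steel base 58 mm across (lowest 30 mm, its neck included) under a dark wooden knob 36 mm across at its widest (about 65 mm up), to be gripped there. About 0.4 kg. Origin: centre of its underside; z up.
- cocoa_shaker: Cocoa shaker: closed upright steel canister, 58 mm across (60 mm at the lid), 90 mm high, with a dark domed lid full of small holes. Straight-sided: grip it round the body, about 55 mm up. About 0.22 kg. Round. Origin: centre of its underside; z up.
- salt_shaker: Look-alike of the cocoa shaker that does not belong: salt shaker, slimmer (44 mm across, 90 mm high), clear glass below and a pale domed cap. Origin: centre of its underside.
- pepper_mill: Look-alike of the tamper that does not belong: turned wooden pepper mill, 170 mm high, 58 mm across, with a small metal ball on top. Origin: centre of its underside.
- basket_cradle: Basket cradle: block 102 x 104 x 18 mm with 4 steel posts, 6.4 mm thick, on its diagonals 33.8 mm from the centre. The basket's rim rests on their tops 50 mm above the origin (its underside 26.5 mm); room for fingers along x or y. In a wooden tray (116 x 332 mm, lip 20 mm) with two other modules, 106 mm apart in any order. Origin: centre of the underside, 5 mm above the worktop; y along the row.
- tamper_well: Tamper well, a module in the same tray: block 102 x 104 x 18 mm with a rubber-lined round recess 74 mm across and 10 mm deep in its top, whose floor is 8 mm above the origin. Origin and axes as for the cradle: centre of the block's underside; y along the row.
- slotted_plate: Slotted plate, a module in the same tray: the same block with a flat square slotted steel plate, 94 x 94 mm, on it, its top 21 mm above the origin. Origin and axes as for the cradle. Behind the work a toaster and a dish rack, about 0.2 m high, stand from world x = 0.58 m on: keep the gripper clear of them.

How it is judged:
At the end, for the whole second after the job is handed in: Basket centred in the cradle and funnel centred in the basket within 5 mm and fully down (3 mm); tamper on its well's floor within 12 mm of centre; cocoa shaker within 18 mm of the plate's centre; all upright (0.08 rad) and at rest; single basket, mill and salt within 30 mm of their starts (horizontal distance between double_basket and basket_cradle below 0.005 m and z of double_basket in the frame of basket_cradle between 0.0235 and 0.0295 m and horizontal distance between dosing_funnel and double_basket below 0.005 m and z of dosing_funnel in the frame of double_basket between 0.0165 and 0.0215 m and horizontal distance between tamper and tamper_well below 0.012 m and z of tamper in the frame of tamper_well between 0.005 and 0.011 m and horizontal distance between cocoa_shaker and slotted_plate below 0.018 m and z of cocoa_shaker in the frame of slotted_plate between 0.018 and 0.024 m and linear speed of each of double_basket, dosing_funnel, tamper, cocoa_shaker below 0.02 m/s and angular speed of each of double_basket, dosing_funnel, tamper, cocoa_shaker below 0.2 rad/s and angle between each of double_basket, dosing_funnel, tamper, cocoa_shaker's own z axis and vertical below 0.08 rad and distance of each of single_basket, pepper_mill, salt_shaker from where it was at the start of the episode below 0.03 m and angle between each of single_basket, pepper_mill, salt_shaker's own z axis and vertical below 0.15 rad); the robot touches nothing.
It fails at once if the single basket, the pepper mill or the salt shaker is moved or knocked over (distance of any of single_basket, pepper_mill, salt_shaker from where it was at the start of the episode above 0.03 m or angle between any of single_basket, pepper_mill, salt_shaker's own z axis and vertical above 0.6 rad).
It fails at once if the tamper or the cocoa shaker is tipped over (angle between any of tamper, cocoa_shaker's own z axis and vertical above 0.8 rad).
It also fails if it takes over 141 s, if anything falls off the work surface, if the arm or the gripper's body presses on something with over 40 N, if the wrist force passes 120 N, or if a joint passes its speed limit or range.

## Robot

A 7-joint arm with a two-finger parallel gripper is mounted at the origin on a cart in front of the work surface, level with it; the furniture and walls round the work are solid. World frame = base frame: x ahead of the robot, y to its left, z up, the work surface at z = 0. Lengths are in m, angles in rad, forces in N, time in s.
With the tool pointing down it reaches from about 0.4 to 0.9 m from the base axis. Payload 5.5 kg.
Tool frame: the origin (TCP) lies midway between the tips of the shut fingers; the grasp point (between the pads) lies 19 mm behind it; z points along the fingers, y is the line along which they close (so a half turn about z gives the same grasp; the last joint's range is limited). The gripper opens to 92 mm and grips with 3 to 60 N. Pads are 19 mm wide; open, the fingers measure 130 mm over their backs; the gripper's body (75 mm by 190 mm) begins 47 mm behind the grasp point.
Start: joints at [1.373, 0.501, -0.427, 1.55, 0.221, 1.138, -0.21], TCP at [0.289, -0.582, 0.227] pointing down, gripper open.
Joint ranges: [-2.88, 2.88], [-0.31, 2.03], [-1.54, 1.56], [0.2, 2.42], [-1.41, 4.55], [0.19, 2.02], [-2.57, 2.57]. Speed limits (rad/s): [2.57, 2.57, 3.14, 3.14, 3.14, 3.14, 3.14].

## Interface

Orientations are given as a unit quaternion [w, x, y, z].
In Python, from plant import robot, kinematics, optics, close_job gives the robot as it stands. Calls block until the motion is done:
- robot.move_to(position, orientation): joint-space move of the TCP to a pose.
- robot.move_straight(position, attitude=None, rate=0.15, stop_force=None): straight line of the TCP; attitude=None keeps the orientation; rate is the mean speed in m/s. With stop_force (N) it stops when the force on the tool has changed by that much, and returns True; else False.
- robot.movej(angles): joint-space move.
- robot.move_gripper(opening): opening from 0.0 (shut) to 1.0 (fully open); the grip force is fixed at half the most; returns when the fingers have stopped.
- robot.pause(seconds).
- kinematics.inverse_kinematics(position, orientation): joint angles nearest the present ones, or None.
- optics.capture(name): name is "scene" or "side" or "wrist"; returns a dict with "pixels" (480x640x3 uint8, red, green, blue), "range_z" (480x640 float32, m along the optical axis (not along the pixel's ray), 0 where there is no reading), "mtx" (3x3 intrinsics, pixels), "position" and "orientation" of the camera in the world. Camera axes: x right, y down, z forward; pixel columns grow to the right and rows downward; lengths in m; the calibration is good to about 2 mm. A picture is of the moment at which its call begins.
A pose or a line that the arm cannot do raises robot.IKError and nothing moves.
- close_job(): hands the job in; it is judged then, once.
Readings, each from a call of its own:
- robot.read_clock(): time.
- robot.read_joint_positions(): joint angles.
- robot.read_qd(): joint speeds.
- robot.read_joint_torque(): joint torques, N m.
- robot.read_eef_pos(): TCP position.
- robot.read_orientation(): TCP orientation.
- robot.read_contact_force(): force on the tool from outside, world axes, zero at the start.
- robot.read_torque(): the same for the moment, N m.
- robot.read_grip_width(): opening from 0.0 (shut) to 1.0 (fully open).
- robot.read_gripper_force(): force on a finger pad.
Only numpy, scipy, OpenCV 4.12 (cv2) and the standard library are available. Lean on these libraries where they do the work, as an engineer would, in place of code of your own. Each camera call takes 0.05 s, during which the arm holds its last target. There are 200 camera calls.

## Working session

There is one attempt and no reset: what is moved stays moved. The work goes in short steps, each a Python script; the robot and the scene stay as the last script left them, time stands still between calls to the robot, and variables do not carry over. Pictures are saved under pics/ and viewed, at most 14 in all, crops included, and the job is handed in when it is done.

```bash
ls; mkdir -p pics
cat > h.py <<'E'
import numpy as np, cv2
from scipy.spatial.transform import Rotation as R
from plant import robot, kinematics, optics, close_job
def cap(n):
    d=optics.capture(n); q=d["orientation"]
    d["R"]=R.from_quat([q[1],q[2],q[3],q[0]]).as_matrix(); d["t"]=np.array(d["position"]); d["K"]=np.array(d["mtx"]); return d
def save(d,f): cv2.imwrite(f,d["pixels"][:,:,::-1])
def cloud(d):
    v,u=np.mgrid[:480,:640]; z=d["range_z"]
    p=np.stack([(u-d["K"][0,2])/d["K"][0,0]*z,(v-d["K"][1,2])/d["K"][1,1]*z,z],-1)
    P=p@d["R"].T+d["t"]; P[z==0]=np.nan; return P
def plane(d,u,v,h):
    r=d["R"]@np.array([(u-d["K"][0,2])/d["K"][0,0],(v-d["K"][1,2])/d["K"][1,1],1]); return d["t"]+r*(h-d["t"][2])/r[2]
E
python3 - <<'E'
from h import *
for n in("scene","side"):
    d=cap(n); save(d,f"pics/{n}0.png"); np.savez(f"{n}0.npz",**{k:d[k] for k in("pixels","range_z","R","t","K")}); print(n,d["t"],d["R"][:,2],d["K"][0,0])
print(robot.read_orientation(),robot.read_clock(),robot.read_contact_force())
E
```

```text
pics
scene [-0.23554175  0.84279915  0.60309345] [ 0.63218857 -0.63378901 -0.44570069] 491.44558693966025
side [0.47617991 1.05909253 0.86715956] [ 0.03365606 -0.77562372 -0.63029765] 581.5360150642549
[-8.67318010e-04  9.73568687e-01  2.28392692e-01 -1.94733411e-04] 0.1 [-0.45519163  0.26356098  0.04680139]
```

View pics/scene0.png

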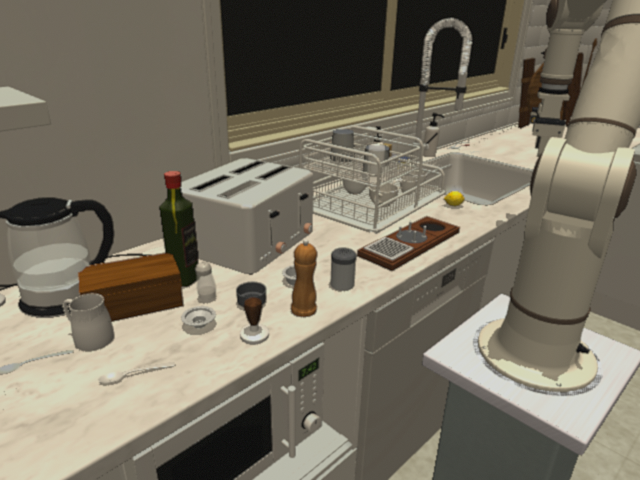

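View pics/side0.png

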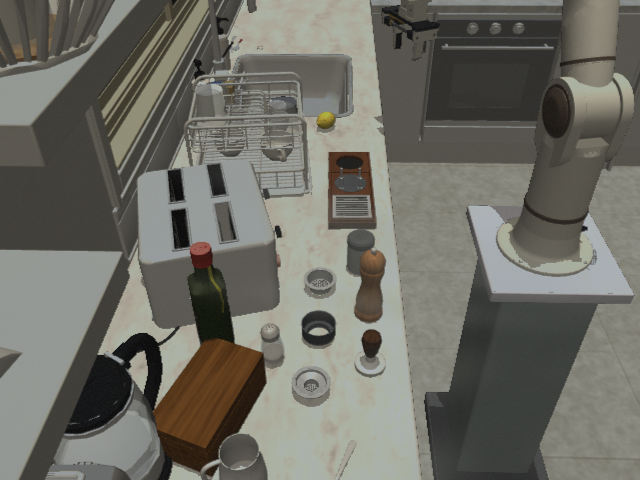

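The side view shows the wide-floored double basket at (320,280), the single basket at (311,383), the funnel at (318,327), the tamper at (370,360) and the cocoa shaker at (361,250). The mill is at (370,290) and the salt at (271,345). The tray modules are the plate at (352,206), the cradle at (351,182) and the well at (349,161).

Run:
```python
from h import *
def load(n): return dict(np.load(f"{n}0.npz"))
d=load("side"); P=cloud(d)
for n,u,v,h in [("dbl",320,278,.026),("single",311,381,.024),("funnel",318,322,.036),("tampbase",370,362,.02),("tampknob",372,340,.075),("cocoatop",361,239,.09),("mill",370,255,.16),("salt",271,330,.085),("plate",352,206,.026),("cradle",351,182,.05),("well",349,161,.02)]:
    print(n,plane(d,u,v,h).round(3))
# object footprint by height clusters on counter
m=(P[...,2]>.012)&(P[...,0]>.3)&(P[...,0]<.57)&(P[...,1]>-.55)&(P[...,1]<.45)
n,l,s,c=cv2.connectedComponentsWithStats(m.astype(np.uint8))
for i in range(1,n):
    if s[i,4]>80:
        Q=P[l==i]; print(c[i].round(0),s[i,4],np.percentile(Q,[2,98],axis=0).round(3).tolist(),Q[:,2].max().round(3))
```

```text
dbl [0.513 0.154 0.026]
single [0.52  0.419 0.024]
funnel [0.512 0.289 0.036]
tampbase [0.414 0.371 0.02 ]
tampknob [0.413 0.366 0.075]
cocoatop [0.427 0.099 0.09 ]
mill [0.416 0.233 0.16 ]
salt [0.594 0.356 0.085]
plate [ 0.443 -0.109  0.026]
cradle [ 0.445 -0.179  0.05 ]
well [ 0.449 -0.329  0.02 ]
[306. 157.] 437 [[0.549, -0.378, 0.014], [0.569, -0.186, 0.216]] 0.224
[325. 121.] 177 [[0.495, -0.55, 0.015], [0.545, -0.527, 0.049]] 0.053
[351. 190.] 3152 [[0.39, -0.368, 0.013], [0.5, -0.051, 0.036]] 0.057
[366. 272.] 2360 [[0.389, 0.075, 0.014], [0.453, 0.252, 0.159]] 0.171
[320. 278.] 395 [[0.481, 0.121, 0.013], [0.545, 0.186, 0.029]] 0.03
[319. 326.] 600 [[0.479, 0.258, 0.012], [0.543, 0.324, 0.037]] 0.039
[370. 350.] 732 [[0.394, 0.347, 0.012], [0.434, 0.381, 0.087]] 0.089
[311. 381.] 799 [[0.488, 0.388, 0.013], [0.552, 0.449, 0.026]] 0.028
```

```bash
cat >> h.py <<'E'
def q(yaw):
    x=(R.from_euler('z',yaw,degrees=True)*R.from_euler('x',180,degrees=True)).as_quat(); return [x[3],x[0],x[1],x[2]]
def shot(f):
    d=cap("wrist"); save(d,f"pics/{f}.png"); np.savez(f"{f}.npz",**{k:d[k] for k in("pixels","range_z","R","t","K")}); return d
E
python3 - <<'E'
from h import *
for p in [(.43,-.21,.4),(.445,-.21,.03),(.445,-.316,.06),(.445,-.104,.08),(.513,.154,.006),(.512,.291,.006),(.414,.365,.046),(.427,.099,.036),(.46,.26,.35)]:
    print(p,[(y,kinematics.inverse_kinematics(p,q(y)) is not None) for y in(-90,-45,0,45,90,180)])
robot.move_to((.43,-.21,.4),q(0)); d=shot("w1"); print(d["t"],d["R"][:,2],d["K"][0,0],robot.read_joint_positions())
robot.move_to((.45,.24,.4),q(0)); d=shot("w2"); print(d["t"],robot.read_joint_positions(),robot.read_clock())
E
```

```text
(0.43, -0.21, 0.4) [(-90, False), (-45, True), (0, True), (45, True), (90, True), (180, True)]
(0.445, -0.21, 0.03) [(-90, True), (-45, True), (0, True), (45, True), (90, True), (180, True)]
(0.445, -0.316, 0.06) [(-90, True), (-45, True), (0, True), (45, True), (90, True), (180, True)]
(0.445, -0.104, 0.08) [(-90, True), (-45, True), (0, True), (45, True), (90, True), (180, True)]
(0.513, 0.154, 0.006) [(-90, True), (-45, True), (0, True), (45, True), (90, True), (180, True)]
(0.512, 0.291, 0.006) [(-90, True), (-45, True), (0, True), (45, True), (90, True), (180, True)]
(0.414, 0.365, 0.046) [(-90, True), (-45, True), (0, True), (45, True), (90, True), (180, True)]
(0.427, 0.099, 0.036) [(-90, True), (-45, True), (0, True), (45, True), (90, True), (180, True)]
(0.46, 0.26, 0.35) [(-90, True), (-45, True), (0, True), (45, True), (90, True), (180, True)]
[ 0.49598924 -0.21281839  0.55726416] [-2.45128922e-01 -4.58406433e-04 -9.69490382e-01] 396.7853868731387 [ 1.01036272  0.05840003 -0.6342588   1.71138411  0.03493239  1.38416595
 -1.20228433]
[0.51715942 0.23709244 0.55738507] [ 0.57305668  0.33976828 -1.39027377  1.63378645  0.33665079  1.45217815
 -2.4214314 ] 3.45
```

View pics/w1.png

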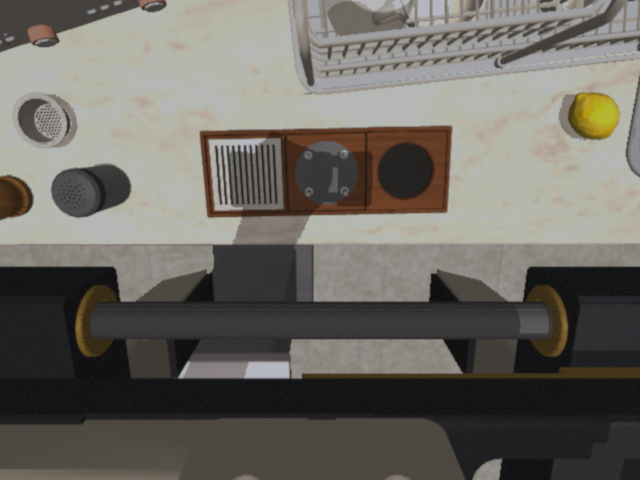

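View pics/w2.png

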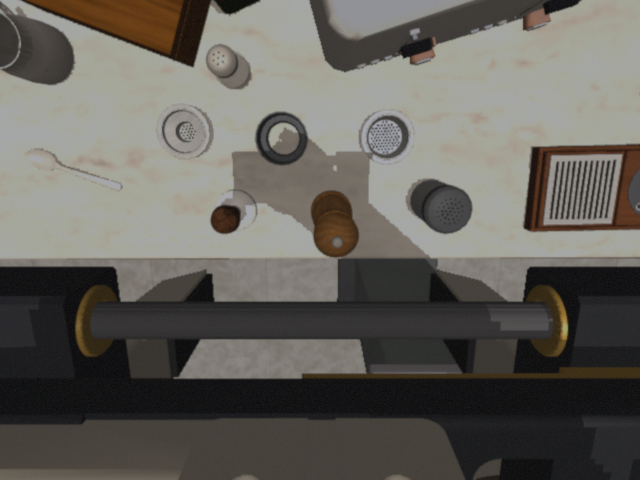

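w1 shows the plate at (246,174), the cradle posts at (307–345,155–190) and the well at (405,170). w2 shows the double basket at (387,136), the funnel at (281,138), the tamper knob at (225,219), the cocoa lid at (447,209) and the mill at (335,230). Next come closer looks with the camera over each fit-critical part.

```bash
cat >> h.py <<'E'
def topdisc(d,xy,r,z0,z1,h):
    """outer edge of what lies between z0 and z1 within r of xy -> centre at height h"""
    P=cloud(d); m=((P[...,2]>z0)&(P[...,2]<z1)&(np.hypot(P[...,0]-xy[0],P[...,1]-xy[1])<r)).astype(np.uint8)
    m=cv2.morphologyEx(m,cv2.MORPH_OPEN,np.ones((3,3),np.uint8))
    pts=cv2.convexHull(cv2.findNonZero(m)); e=cv2.fitEllipse(pts); c=plane(d,*e[0],h)
    e1=plane(d,e[0][0]+(e[1][0]+e[1][1])/4,e[0][1],h)
    return c.round(4),"diam",(2*np.linalg.norm(e1-c)).round(4),"axes",np.round(e[1],1)
def load(n): return dict(np.load(f"{n}.npz"))
E
python3 - <<'E'
from h import *
robot.move_to((.446,.289,.17),q(0)); d=shot("w3f"); print(topdisc(d,(.512,.289),.045,.028,.05,.036))
robot.move_straight((.447,.154,.17)); d=shot("w3b"); print(topdisc(d,(.513,.154),.048,.019,.04,.026))
d=load("w2")
print("knob",topdisc(d,(.414,.365),.03,.062,.1,.075)); print("base",topdisc(d,(.414,.365),.04,.006,.03,.012)); print("cocoa",topdisc(d,(.427,.099),.045,.06,.1,.078))
d=load("w1"); P=cloud(d)
print("plate",topdisc(d,(.443,-.104),.045,.02,.04,.026))
m=((P[...,2]>.045)&(P[...,2]<.07)&(np.hypot(P[...,0]-.445,P[...,1]+.21)<.06)).astype(np.uint8)
n,l,s,c=cv2.connectedComponentsWithStats(m)
for i in range(1,n): print("post",s[i,4],plane(d,*c[i],.055).round(4))
# tray outline from wood colour
h=cv2.cvtColor(d["pixels"],cv2.COLOR_RGB2HSV); a,b=[200,450],[120,218]
T=(P[...,2]>.015)&(P[...,0]>.37)&(P[...,0]<.53)&(P[...,1]>-.4)&(P[...,1]<-.02)&(P[...,2]<.04)
r=cv2.minAreaRect(cv2.findNonZero(T.astype(np.uint8))); print("tray",r,plane(d,*r[0],.025))
E
```

```text
(array([0.5151, 0.2877, 0.036 ]), 'diam', np.float64(0.0679), 'axes', array([93.6, 96.5]))
(array([0.5168, 0.1502, 0.026 ]), 'diam', np.float64(0.0703), 'axes', array([93.7, 97.1]))
knob (array([0.4174, 0.3555, 0.075 ]), 'diam', np.float64(0.0365), 'axes', array([29. , 29.9]))
base (array([0.4175, 0.3555, 0.012 ]), 'diam', np.float64(0.0566), 'axes', array([39.4, 41.8]))
cocoa (array([0.4312, 0.0836, 0.078 ]), 'diam', np.float64(0.0614), 'axes', array([48.8, 51.3]))
plate (array([ 0.444 , -0.1045,  0.026 ]), 'diam', np.float64(0.0896), 'axes', array([65.6, 69.2]))
post 23 [ 0.4719 -0.1956  0.055 ]
post 24 [ 0.473  -0.2426  0.055 ]
post 23 [ 0.425  -0.1966  0.055 ]
post 24 [ 0.426  -0.2437  0.055 ]
tray ((326.78167724609375, 170.78038024902344), (86.98137664794922, 252.1942901611328), 88.81474304199219) [ 0.45068197 -0.22050199  0.025     ]
```

View pics/w3b.png

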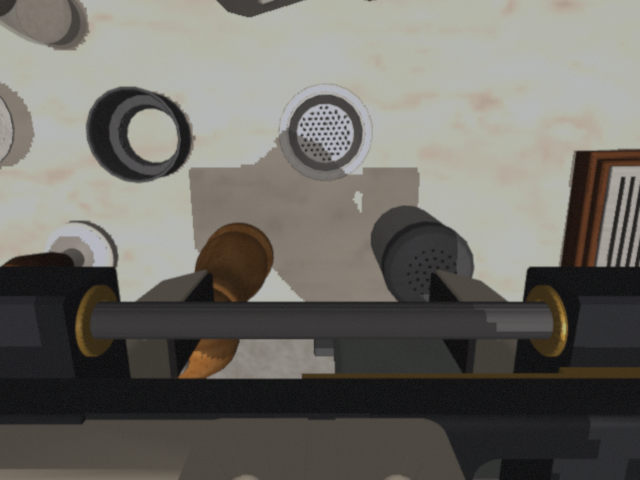

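The view confirms the wide perforated floor, with the double basket at (326,133) and nothing in the way of y-closing fingers.

```bash
cat >> h.py <<'E'
def pick(x,y,z,up,yaw=0,op=1.0):
    robot.move_gripper(op)
    robot.move_to((x,y,up),q(yaw))
    s=robot.move_straight((x,y,z),rate=.1,stop_force=8); 
    robot.move_gripper(0); print("pick stop",s,"w",robot.read_grip_width(),"F",robot.read_gripper_force(),robot.read_eef_pos())
    robot.move_straight((x,y,up),rate=.15); print("lifted w",robot.read_grip_width(),robot.read_contact_force(),robot.read_clock())
E
python3 - <<'E'
from h import *
pick(.5168,.1502,.006,.2)
robot.move_to((.449-.066,-.2196,.19),q(0)); d=shot("w4"); P=cloud(d)
m=((P[...,2]>.045)&(P[...,2]<.075)&(np.hypot(P[...,0]-.449,P[...,1]+.22)<.05)).astype(np.uint8)
n,l,s,c=cv2.connectedComponentsWithStats(m)
for i in range(1,n): print("post",s[i,4],plane(d,*c[i],.055).round(4))
E
```

```text
pick stop False w 0.7345998064642882 F 29.947093478695024 [0.51691965 0.15032134 0.00613467]
lifted w 0.7363257486267967 [-0.31897069  0.5694508  -1.31369269] 10.2167
post 74 [ 0.471  -0.1956  0.055 ]
post 73 [ 0.472  -0.2424  0.055 ]
post 63 [ 0.4253 -0.2435  0.055 ]
post 65 [ 0.4242 -0.1966  0.055 ]
```

View pics/w4.png

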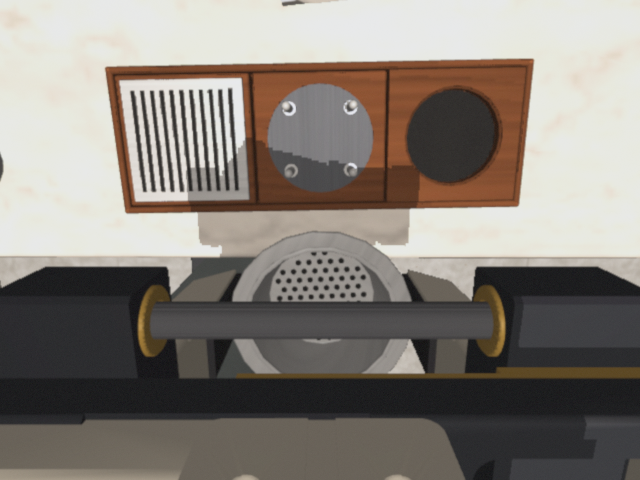

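The basket hangs level-looking in the fingers, with its rim's far edge at (322,232). The posts are at (289,107), (350,106), (351,170) and (291,171). I'll compute the in-hand offset from the rim edge, then place.

Run:
```python
from h import *
d=load("w4"); e=robot.read_eef_pos(); print(e)
for u,v in [(322,232),(231,305),(413,305)]: print((plane(d,u,v,.209+.0005)-e).round(4))
P=cloud(d)
m=(P[...,2]>.203)&(P[...,2]<.22); m[:,:225]=0; m[:,420:]=0; m[:225]=0; m[300:]=0
Q=P[m]-e; 
# rim points: outer edge fit in plane, plane fit for tilt
A=np.c_[Q[:,:2],np.ones(len(Q))]; k=np.linalg.lstsq(A,Q[:,2],rcond=None)[0]; print("plane",k.round(4),len(Q),Q[:,0].max().round(4),np.percentile(Q[:,2],[5,50,95]).round(4))
```

```text
[ 0.38406028 -0.21849485  0.19016534]
[ 0.0327 -0.0021  0.0193]
[0.0043 0.032  0.0193]
[ 0.0046 -0.0365  0.0193]
plane [ 0.0319 -0.0005  0.0187] 4797 0.0332 [0.017  0.0195 0.0207]
```

Run:
```python
from h import *
robot.move_to((.4481,-.2180,.12),q(0)); robot.pause(.3); f0=robot.read_contact_force(); print(robot.read_eef_pos(),f0)
for z in (.055,.047,.042,.0375):
    s=robot.move_straight((.4481,-.2180,z),rate=.04,stop_force=6); print(z,s,robot.read_eef_pos(),(robot.read_contact_force()-f0).round(2),robot.read_clock())
    if s: break
```

```text
[ 0.44800265 -0.21880076  0.12101644] [ 0.216112    0.44959895 -1.21694557]
0.055 False [ 0.44824022 -0.21812223  0.05519919] [-0.26 -1.39  0.3 ] 14.2667
0.047 False [ 0.44777067 -0.21781949  0.04661348] [ 0.59 -1.39 -0.16] 14.6167
0.042 False [ 0.44785946 -0.21785873  0.04168582] [-0.25 -0.22  0.62] 14.8917
0.0375 False [ 0.44843048 -0.21807902  0.03752902] [ 0.33 -0.36  0.84] 15.1583
```

Run:
```python
from h import *
robot.move_gripper(1.0); robot.pause(.3)
robot.move_straight((.4484,-.218,.17),rate=.15)
robot.move_straight((.4481-.066,-.2180,.17),rate=.15); robot.pause(.3); d=shot("w5"); print(robot.read_eef_pos())
print(topdisc(d,(.448,-.218),.045,.05,.075,.0575)); P=cloud(d)
m=(P[...,2]>.05)&(P[...,2]<.075)&(np.hypot(P[...,0]-.448,P[...,1]+.218)<.04); Q=P[m]
A=np.c_[Q[:,:2]-[.448,-.218],np.ones(len(Q))]; print(np.linalg.lstsq(A,Q[:,2],rcond=None)[0].round(4))
```

```text
[ 0.38268579 -0.2177637   0.16997569]
(array([ 0.4485, -0.2198,  0.0575]), 'diam', np.float64(0.0709), 'axes', array([105.4, 109.1]))
[-0.001  -0.0008  0.0563]
```

View pics/w5.png

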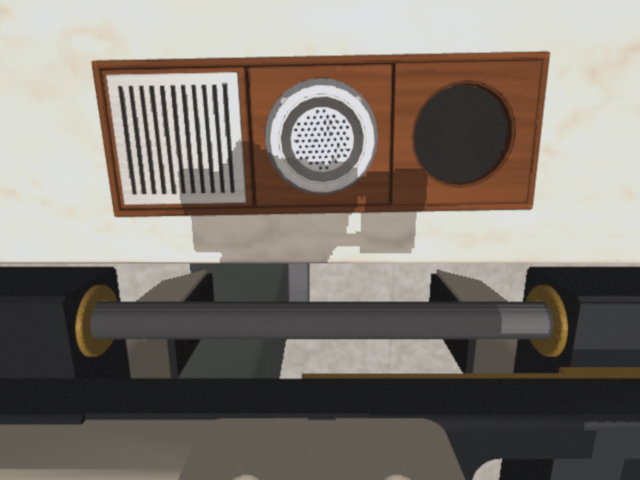

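The basket sits level and centred at (322,135), with its rim over the posts. Now the funnel.

Run:
```python
from h import *
pick(.5151,.289,.006,.2)
robot.move_to((.4485,-.2183,.13),q(0)); robot.pause(.3); f0=robot.read_contact_force(); print(robot.read_eef_pos(),f0)
for z in (.066,.061,.0568):
    s=robot.move_straight((.4485,-.2183,z),rate=.04,stop_force=6); print(z,s,robot.read_eef_pos(),(robot.read_contact_force()-f0).round(2),robot.read_clock())
    if s: break
```

```text
pick stop False w 0.7303175425970897 F 30.00009541749023 [0.51519175 0.28901865 0.00611655]
lifted w 0.7273207527586459 [ 0.39612502  0.41904421 -0.73167601] 24.2333
[ 0.4488385  -0.21779166  0.13006546] [ 1.0879517   0.10675645 -0.8495885 ]
0.066 False [ 0.44865763 -0.21841765  0.06622884] [-1.32 -0.17  0.18] 28.1583
0.061 False [ 0.44817571 -0.21817681  0.06065616] [-0.91 -0.36  0.46] 28.4333
0.0568 True [ 0.44915093 -0.21867462  0.05687283] [-1.71 -0.99  6.94] 28.6417
```

Contact came right at the seating height. Release and check, then pick the tamper.

Run:
```python
from h import *
robot.move_gripper(1.0); robot.pause(.3)
robot.move_straight((.4485,-.2183,.19),rate=.15)
robot.move_straight((.3825,-.2180,.19),rate=.15); robot.pause(.3); d=shot("w6")
print(topdisc(d,(.448,-.218),.045,.075,.1,.0865)); P=cloud(d)
m=(P[...,2]>.075)&(P[...,2]<.1)&(np.hypot(P[...,0]-.448,P[...,1]+.218)<.04); Q=P[m]
A=np.c_[Q[:,:2]-[.448,-.218],np.ones(len(Q))]; print(np.linalg.lstsq(A,Q[:,2],rcond=None)[0].round(4),np.percentile(Q[:,2],[10,50,90]).round(4))
# well: dark recess inside its block
h=cv2.cvtColor(d["pixels"],cv2.COLOR_RGB2HSV); m=((h[...,2]<70)&(h[...,1]<90)&(np.hypot(P[...,0]-.4514,P[...,1]+.3256)<.045)).astype(np.uint8)
e=cv2.fitEllipse(cv2.convexHull(cv2.findNonZero(cv2.morphologyEx(m,cv2.MORPH_OPEN,np.ones((3,3),np.uint8))))); print("well",e,plane(d,*e[0],.018))
m=((P[...,2]>.0)&(P[...,2]<.05)&(h[...,1]<40)&(h[...,2]>150)&(abs(P[...,0]-.4466)<.053)&(abs(P[...,1]+.1136)<.052)).astype(np.uint8)
r=cv2.minAreaRect(cv2.findNonZero(cv2.morphologyEx(m,cv2.MORPH_OPEN,np.ones((3,3),np.uint8)))); print("plate",r,plane(d,*r[0],.026))
```

```text
(array([ 0.4491, -0.2209,  0.0865]), 'diam', np.float64(0.0678), 'axes', array([104.8, 107.6]))
[0.0002 0.0005 0.0839] [0.0786 0.085  0.0865]
well ((451.6689147949219, 134.31715393066406), (85.48200225830078, 93.87132263183594), 29.427093505859375) [ 0.45105254 -0.3244297   0.018     ]
plate ((185.05252075195312, 137.34046936035156), (124.44468688964844, 121.82479858398438), 86.42366790771484) [ 0.44819169 -0.11226304  0.026     ]
```

View pics/w6.png

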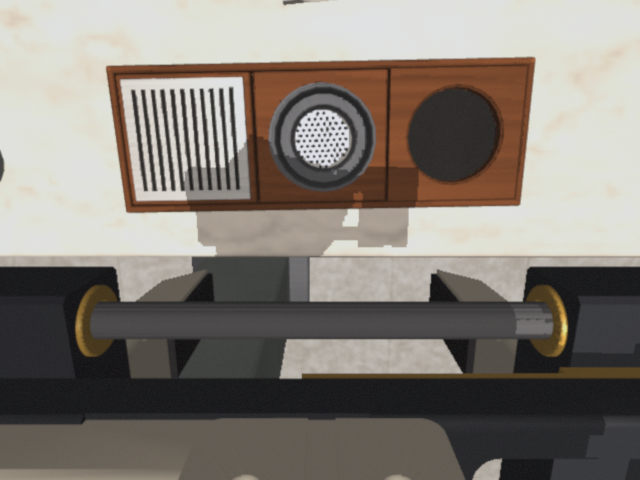

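The funnel sits level and centred at (322,136), with its top at 0.0865 as expected. The well is at (452,134) and the plate at (185,137). Tamper next.

Run:
```python
from h import *
robot.move_to((.40,-.05,.32),q(45))
pick(.4175,.357,.046,.3,yaw=90,op=.75)
print("tilt check",robot.read_joint_positions())
robot.move_to((.4512,-.324,.3),q(0)); 
robot.move_straight((.4512,-.324,.12),rate=.15); robot.pause(.3); f0=robot.read_contact_force()
s=robot.move_straight((.4512,-.324,.0585),rate=.04,stop_force=5); print(s,robot.read_eef_pos(),(robot.read_contact_force()-f0).round(2),robot.read_grip_width(),robot.read_clock())
```

```text
pick stop False w 0.3783102631556778 F 30.000363149447367 [0.41679153 0.35717513 0.04604427]
lifted w 0.37836236773027243 [ 0.34619901 -0.51191426 -4.63056056] 39.7083
tilt check [ 0.19272109  0.5167793  -1.29051414  1.70293929  0.51172866  1.31927999
 -1.19781036]
True [ 0.45113704 -0.32360345  0.0587978 ] [-0.49  1.93 10.91] 0.37761777932515744 45.2583
```

Run:
```python
from h import *
robot.move_gripper(.7); robot.pause(.3)
robot.move_straight((.4512,-.324,.3),rate=.2)
robot.move_to((.40,-.05,.32),q(45))
pick(.4312,.085,.036,.3,yaw=90)
robot.move_to((.4475,-.1115,.3),q(0)); 
robot.move_straight((.4475,-.1115,.12),rate=.15); robot.pause(.3); f0=robot.read_contact_force()
s=robot.move_straight((.4475,-.1115,.0615),rate=.04,stop_force=5); print(s,robot.read_eef_pos(),(robot.read_contact_force()-f0).round(2),robot.read_grip_width(),robot.read_clock())
```

```text
pick stop False w 0.6239342907967909 F 30.0 [0.43042643 0.08484715 0.03588214]
lifted w 0.6302147444074616 [ 0.53954185  0.71459914 -2.31308336] 55.3167
True [ 0.44738599 -0.11146005  0.06183858] [-0.07 -0.49  6.75] 0.6291674606277241 59.4333
```

Run:
```python
from h import *
robot.move_gripper(.8); robot.pause(.3)
robot.move_straight((.4475,-.1115,.3),rate=.2)
robot.move_straight((.37,-.218,.33),rate=.2); robot.pause(.3); d=shot("w7")
print("funnel",topdisc(d,(.448,-.22),.04,.076,.1,.0865)); print("knob",topdisc(d,(.4512,-.324),.03,.075,.12,.088)); print("tbase",topdisc(d,(.4512,-.324),.033,.02,.045,.03)); print("cocoa",topdisc(d,(.4475,-.1115),.04,.09,.13,.106))
a=cap("side"); save(a,"pics/side1.png")
b=np.load("side0.npz")
s=cv2.absdiff(a["pixels"],b["pixels"]).max(2)
for n,(u,v) in dict(single=(311,381),mill=(370,270),salt=(271,345)).items(): print(n,np.percentile(s[v-15:v+15,u-10:u+10],[50,95]))
```

```text
funnel (array([ 0.4488, -0.2211,  0.0865]), 'diam', np.float64(0.0681), 'axes', array([68.7, 71.4]))
knob (array([ 0.4548, -0.3226,  0.088 ]), 'diam', np.float64(0.0372), 'axes', array([37.2, 40.1]))
tbase (array([ 0.4551, -0.3219,  0.03  ]), 'diam', np.float64(0.0576), 'axes', array([50.1, 54.2]))
cocoa (array([ 0.4488, -0.1143,  0.106 ]), 'diam', np.float64(0.0615), 'axes', array([63.9, 69.1]))
single [3. 4.]
mill [2. 7.]
salt [2. 4.]
```

View pics/w7.png

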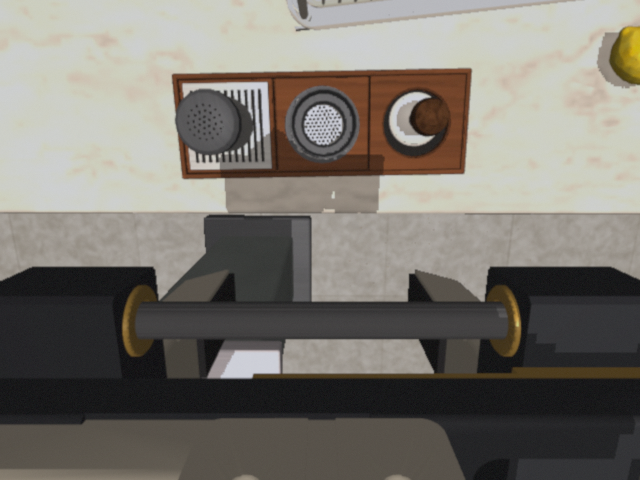

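View pics/side1.png

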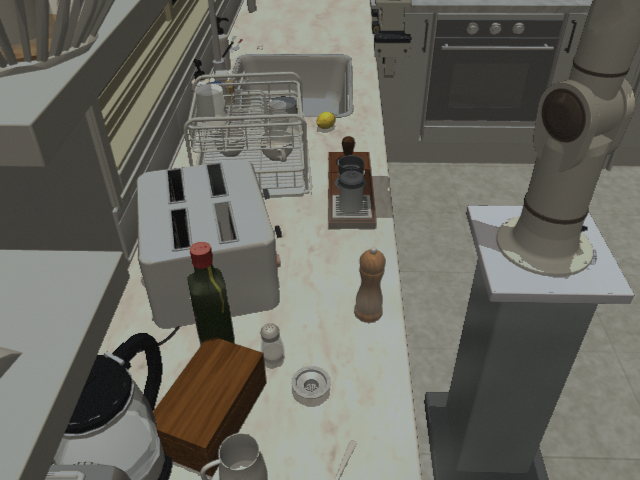

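w7 shows the cocoa shaker upright on the plate at (208,121), the funnel seated at (322,123) and the tamper standing inside the well at (415,119), about 4 mm off centre. The side view shows the single basket, mill and salt unmoved.

```bash
python3 -c "
from plant import close_job
print(close_job())"
```

```text
the job is handed in; nothing more can be done
None
```

The job is handed in, with no verdict shown: the basket, funnel, tamper and cocoa shaker measured seated and upright within tolerance, at about 60 s of the 141 s limit, and the single basket, mill and salt shaker look unmoved.

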